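# Unlock the instrument case and hold its lid at the marked inspection angle

## Robot

A 6-joint arm with a two-finger parallel gripper is mounted at the origin on a cart in front of the work surface, level with it; the furniture and walls round the work are solid. World frame = base frame: x ahead of the robot, y to its left, z up, the work surface at z = 0. Lengths are in mm, angles in rad, forces in N, time in s.
With the tool pointing down it reaches from about 275 to 750 mm from the base axis. Payload 10.2 kg.
Tool frame: the origin (TCP) lies at the very end of the fingers, on their centre line; the grasp point (between the pads) lies 19 mm behind it (ctrl.grip_depth is the distance from the TCP to the grasp point, in mm); z points along the fingers, x is the direction in which the jaws open and shut, and the axes are right-handed (so a half turn about z gives the same grasp; the last joint's range is limited). The gripper opens to 85 mm and grips with 20 to 120 N. Pads are 22 mm wide; open, the fingers measure 114 mm over their backs; the gripper's body (76 mm by 85 mm) begins 54 mm behind the grasp point. The pads swing forward as they close: fully open they stand 13 mm farther back than shut.
Start: joints at [-1.437, 0.313, 1.498, -0, 1.331, -0.223], TCP at [183.358, -491.946, 231.294] pointing down, gripper open.
Joint ranges: [-2.94, 2.94], [-0.97, 2.17], [0.19, 2.56], [-1.23, 4.37], [0.02, 3.11], [-2.88, 2.88]. Speed limits (rad/s): [2.39, 2.39, 3.01, 3.14, 3.14, 3.14].

## Interface

Orientations are given as a unit quaternion [w, x, y, z].
In Python, from rig import ctrl gives the robot as it stands.
- The arm moves only by the tool play_rows, never from a script. Its argument "motion" is a list of rows, each a list of 2 entries, a list of its own where there are three numbers: the shift along the tool's x, y, z in mm, then the turn, a rotation vector about the tool's x, y, z in degrees. A call has 1 to 20 rows; each row shifts and turns the commanded pose from where the row before left it, along the tool's axes as they then stand; what a row does not reach is not made up. A row lasts 1/12 s, in which the tool goes at most 41.7 mm and 7.16 degrees, less where a joint would pass 70% of its speed; a pose out of reach is approached as far as the arm can. A call with a gripper value outside its range is refused whole. "fingers" is the finger opening in mm, from 0 to 85.4, set as the call begins (left out, the last holds). The fingers move at their own pace and stop on an object; "squeeze" is the grip in N (left out, the last holds). Time passes only in rows, so rows that do not move let the fingers close. It gives the time, the measured TCP pose, the force and the opening at its end, in the units of the state.
- ctrl.sense(): the state, without advancing time (a new reading comes with each control period).
- ctrl.capture(name): name is "scene" or "top" or "wrist"; returns the picture (400x640x3 uint8, red, green, blue); there is no depth.
- ctrl.get_calibration(name): a dict with "K" (3x3 intrinsics, pixels), "k1" (the pictures are not rectified: a ray, as slopes to the right and down, at radius r is drawn at 1 + k1 r^2 times it, then the intrinsics apply), "R" (3x3) and "t" (3): a world point X has camera coordinates R X + t; the wrist camera has in their place "tool_from_camera" (4x4, takes a point from camera to tool coordinates, whose origin is the TCP and whose axes are the tool frame's). Camera axes: x right, y down, z forward; pixel columns grow to the right and rows downward; lengths in mm; the calibration is good to about 2 mm. A picture is of the moment at which its call begins: read the wrist's pose just before it. get_calibration takes no time and is no camera call.
- ctrl.finish_job(): hands the job in, once; it reports no verdict.
Trained networks look in the newest picture that a camera, given by its name, has taken for a name from the list of things; names that differ only in an ending like _2 or _b are one class to them, and where a whole thing is asked for, a point or a joint stands for the part that bears it (a point fixed in the world has none). Each returns a list of dicts, best first, with "p" (0 to 1); they miss things now and then, are a little off and sometimes report something else, mostly with a low value. They report only what shows in the picture. A call takes as long as a camera call.
- ctrl.spot_in(camera, name): "position" ([column, row] as shares, 0 to 1, of the picture: columns of its width, rows of its height, amid what is visible of it).
The state is a dict: "time_s": time; "joints": joint angles; "dq": joint speeds; "tau": joint torques, N m; "eef_pos": TCP position; "ee_rot": TCP orientation; "force": force on the tool from outside, world axes, zero at the start; "wrist_torque": the same for the moment, N m; "grip_width": opening from 0.0 (shut) to 1.0 (fully open).
Only numpy, scipy, OpenCV 4.12 (cv2) and the standard library are available. Lean on these libraries where they do the work, as an engineer would, in place of code of your own. Each camera call takes 0.05 s, during which the arm holds its last target. There are 200 camera calls.

## Task

Slide the transport lock on the front of the instrument case all the way to its left end stop, so that the lid is free. Then take the lid by its barrel-shaped knob, swing it up until the pointer on the lid's right edge is level with the index clamp on the angle quadrant, and finish while still holding the lid there, motionless, for the inspection (it falls shut if let go). Do not shift the index clamp or disturb the instruments lying about.

Things in the scene. Friction and masses are not known exactly. Their poses are not given: they have to be found in the camera images.
- case: Bare aluminium case fixed to the bench, 190 (x) x 200 (y) x 72 mm; its steel lid's top is at 79 mm. Origin: centre of its underside. -x is the front with the lock ledge, +x the hinge side, +y left as seen from the front, z up. An upright angle quadrant (arc of 129 to 143 mm radius round the hinge line, 4 mm thick) stands along its right side at y = -118 mm, up to z = 213 mm.
- hinge_line (a point): Fixed point on the lid's hinge line, mid-width, 95 mm behind the case's origin and 78 mm up; the hinge line runs along the case's y axis.
- lock (a joint): Lock slide in m: starts locked at 0 to 0.006, 0.05 at its left end stop; slides along the case's +y. Locked, its bolt lies over a tab on the lid's front edge and blocks the lid; the lid is free beyond about 0.02. Takes about 2 N to slide and stays where it is left.
- lock_grip (a point): Point on the lock's black upright grip, 103 mm above the bench, moving with the slide. The grip is a block 16 (case x) x 24 (case y) mm, reaching 15 mm above and 37 mm below this point, standing over a ledge 38 mm in front of the case's front wall (ledge top at 56 mm); 25 mm are free beside it for fingers.
- lid (a joint): Lid angle in rad about the hinge line: 0 shut and level, growing as the front edge rises, up to 1.3. The lid weighs about 0.4 kg in all and falls shut freely (next to no hinge friction).
- lid_knob (a point): Black barrel knob on a stem on the lid: a cylinder 24 mm in diameter, 36 mm long, axis along the case's y, flat ends that can be pinched. Origin: centre of the barrel. Lid shut: 155 mm in front of and 43 mm above the hinge line, 20 mm left of the case's middle, 121 mm above the bench (42 mm over the lid). It turns with the lid; axes as the lid's, x to the hinge, z square off the lid.
- lid_pointer (a point): Tip of the small dark pointer on the lid's right edge, 130 mm from the hinge line, at y = -112 mm of the case, moving with the lid just inside the quadrant.
- marker (a joint): Angle in rad at which the index clamp is set on the quadrant (0.45 to 0.95), counted as the lid angle is: lid and clamp are level when both values agree. Held by friction; must not be moved.
- mark (a point): Index point of the clamp, 130 mm from the hinge line, in the quadrant's plane. The clamp is a small dark steel block (26 mm radially, 12 mm along the arc) with a round screw head on its outer side, sitting on the arc. Its axes turn with it: x towards the hinge line, z along the arc upwards.
- needle_holder: Loose needle holder with gold rings, 60 x 160 x 7 mm, lying to the left of the case; origin at the middle of its underside. Leave alone.
- osteotome: Loose steel osteotome, 15 x 191 x 10 mm, lying in front of the case, along its front; origin at the middle of its underside. Leave alone.
- pen: Loose blue skin marker pen, 11 x 133 x 10 mm, lying to the right of the case; origin at the middle of its underside. Leave alone.
- gallipot: Loose small steel bowl, 116 mm across, 53 mm high, standing at the right of the case; origin at the centre of its underside. Leave alone.
- rongeur: Loose bone rongeur with one black handle, 40 x 181 x 15 mm, at the front of the bench right of the case; origin at the middle of its underside. Leave alone.

How it is judged (in metres and radians):
On the way:
1. the lock slide is at its left end stop while the lid is still shut (value of joint lock above 0.046 m and value of joint lid below 0.05 rad), for 0.2 s.
At the end, for the whole second after the job is handed in: The lock is at its left end stop (within 4 mm), the fingers hold the lid by its knob (more than 1 N, the grasp within 35 mm of the knob's centre), the lid's pointer stands within 8 mm along the arc (3.5 degrees) of the index clamp, and the lid is motionless (under 0.05 rad/s) (value of joint lock above 0.046 m and z of lid_pointer in the frame of mark between -0.008 and 0.008 m and velocity of joint lid between -0.05 and 0.05 rad/s and contact force between the fingers and lid above 1 N and distance between the grasp point and lid_knob below 0.035 m); the arm keeps its last pose, push and grip.
It fails at once if the index clamp is shifted on the quadrant by more than 5 mm (distance of mark from where it was at the start of the episode above 0.005 m).
It fails at once if an instrument or the bowl lying about is moved by more than 20 mm (distance of any of needle_holder, osteotome, pen, gallipot, rongeur from where it was at the start of the episode above 0.02 m).
It also fails if it takes over 48 s, if anything falls off the work surface, if the arm or the gripper's body presses on something with over 40 N, if the wrist force passes 120 N, or if a joint passes its speed limit or range.

## Working session

There is one attempt and no reset: what is moved stays moved. The work goes in short steps, Python scripts to look and compute and a tool call to move; the robot and the scene stay as the last step left them, time stands still between calls to the robot, and variables do not carry over. Pictures are saved under pics/ and viewed, about 8 in all and at most 12, crops included, and the job is handed in when it is done.

Besides the shell and the picture viewer there is one more tool, called after "Call:" as a command line: name --argument value ..., lists and objects as JSON in quotes. play_rows: Moves the arm, as the interface text tells. Its arguments: {"type":"object","properties":{"motion":{"type":"array"},"fingers":{"type":"number"},"squeeze":{"type":"number"}},"required":["motion"]}

```bash
mkdir -p pics; ls
cat > h.py <<'E'
import numpy as np, cv2
from rig import ctrl
from scipy.spatial.transform import Rotation as Ro
def snap(n,f):
    im=np.asarray(ctrl.capture(n)); cv2.imwrite('pics/'+f,im[:,:,::-1]); return im
def cam(n,s=None):
    c=ctrl.get_calibration(n); K=np.array(c['K'])
    if 'R' in c: return K,c['k1'],np.array(c['R']),np.array(c['t']).ravel()
    T=np.array(c['tool_from_camera']); s=s or ctrl.sense(); q=s['ee_rot']
    W=np.eye(4); W[:3,:3]=Ro.from_quat(np.r_[q[1:],q[0]]).as_matrix(); W[:3,3]=s['eef_pos']
    M=np.linalg.inv(W@T); return K,c['k1'],M[:3,:3],M[:3,3]
def ray(C,px):
    K,k1,R,t=C; d=np.linalg.solve(K,[px[0],px[1],1.])[:2]; u=d.copy()
    for _ in range(20): u=d/(1+k1*(u@u))
    v=R.T@np.r_[u,1]; return -R.T@t, v/np.linalg.norm(v)
def atz(C,px,z):
    o,v=ray(C,px); return o+v*(z-o[2])/v[2]
def proj(C,X):
    K,k1,R,t=C; p=R@np.asarray(X,float)+t; u=p[:2]/p[2]; u=u*(1+k1*(u@u)); return (K@np.r_[u,1])[:2]
E
python3 - <<'E'
from h import *
print(ctrl.sense())
for n in ['scene','top']:
    snap(n,n+'0.png'); C=cam(n); print(n,-C[2].T@C[3])
    for k,z in dict(case=79,lock_grip=103,lid_knob=121,lid_pointer=78,mark=150,osteotome=5,pen=5,gallipot=26,needle_holder=4,rongeur=7).items():
        for r in ctrl.spot_in(n,k)[:2]:
            p=np.array(r['position'])*[640,400]; print(k,round(r['p'],2),p.round(),atz(C,p,z).round())
a=cv2.imread('pics/scene0.png');b=cv2.imread('pics/top0.png')
E
```

```text
pics
{'time_s': 0.0, 'joints': array([-1.43741165e+00,  3.13422095e-01,  1.49848417e+00, -3.59493064e-05,
        1.33101695e+00, -2.23405108e-01]), 'dq': array([ 3.43813569e-04, -1.87271913e-03, -2.97026225e-04, -3.58508857e-04,
       -2.05923898e-03, -8.04737166e-05]), 'tau': array([ 2.71525607e-05, -4.12265432e+01, -2.59744996e+01, -1.23145710e-04,
        4.15379312e-03,  3.01195549e-07]), 'eef_pos': array([ 183.30478809, -491.65898331,  230.73163933]), 'ee_rot': array([-4.79338585e-04,  8.21363324e-01, -5.70404986e-01, -4.61668767e-04]), 'force': array([-0.43696791, -0.78652279,  0.2921667 ]), 'wrist_torque': array([-0.01886342, -0.00982483, -0.00909092]), 'grip_width': 1.0020102160934907}
scene [ -68.52665899 -580.82873847 1093.86811474]
case 0.9 [312. 198.] [576. 216.  79.]
case 0.68 [308. 197.] [569. 227.  79.]
lid_knob 0.96 [309. 197.] [545. 192. 121.]
lid_pointer 0.78 [309. 190.] [591. 252.  78.]
mark 0.52 [326. 180.] [615. 197. 150.]
pen 0.56 [329. 253.] [511.  56.   5.]
gallipot 0.74 [309. 196.] [609. 272.  26.]
gallipot 0.67 [357. 267.] [531. -49.  26.]
top [ 515.73689238  202.08012687 1441.76771531]
case 0.71 [301. 200.] [565. 279.  79.]
lock_grip 0.45 [319. 235.] [471. 232. 103.]
lid_knob 0.72 [296. 197.] [572. 290. 121.]
lid_knob 0.31 [298. 274.] [371. 286. 121.]
lid_pointer 0.96 [292. 194.] [581. 302.  78.]
mark 0.46 [340. 187.] [595. 176. 150.]
osteotome 0.9 [294. 274.] [357. 305.   5.]
pen 0.72 [367. 223.] [502.  97.   5.]
gallipot 0.82 [428. 218.] [514. -71.  26.]
needle_holder 0.75 [339. 186.] [604. 176.   4.]
needle_holder 0.72 [291. 195.] [581. 312.   4.]
rongeur 0.75 [437. 274.] [357. -97.   7.]
```

Run:
```python
import cv2
a=cv2.imread('pics/scene0.png')[120:300,220:420];b=cv2.imread('pics/top0.png')[130:310,210:410]
cv2.imwrite('pics/s1.png',cv2.resize(a,None,fx=3.3,fy=3.3,interpolation=2));cv2.imwrite('pics/t1.png',cv2.resize(b,None,fx=3.3,fy=3.3,interpolation=2))
```

```text
(no output)
```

View pics/s1.png

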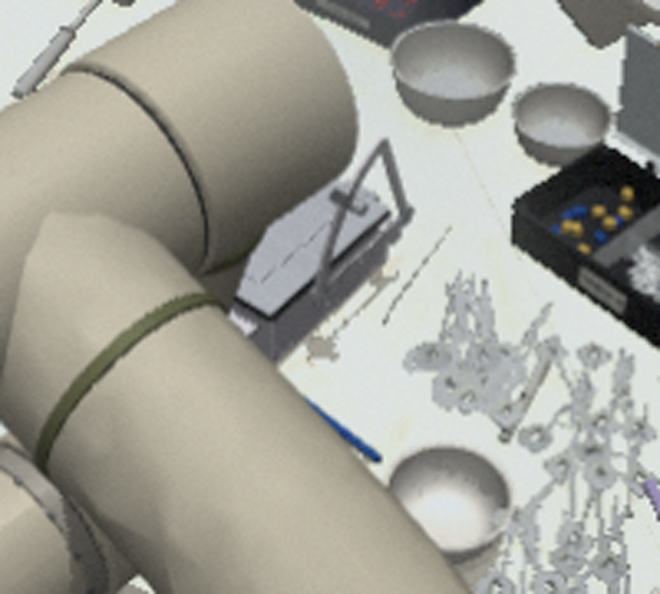

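View pics/t1.png

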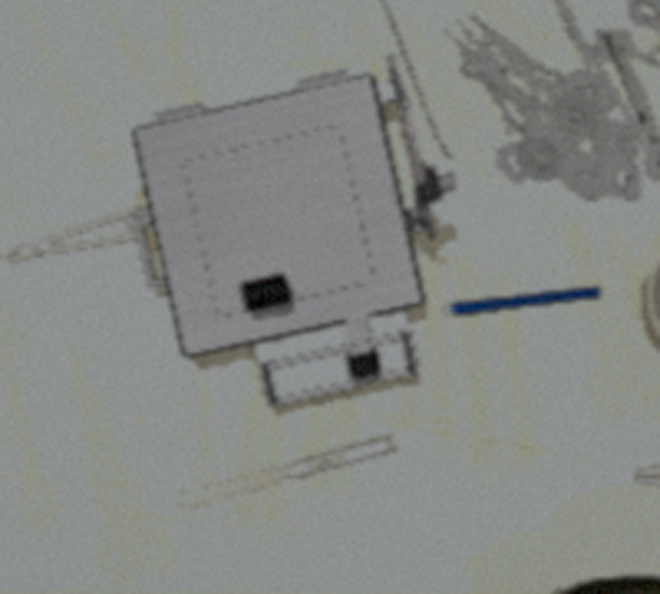

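Knob, lock grip, lid corners and clamp are clear in the top view: knob at about (291,219), grip (320,240), clamp (340,187). In the scene view the arm hides the front, and the clamp is at about (326,180).

```bash
cat >> h.py <<'E'
def case2w(P,X):
    x,y,th=P; c,s=np.cos(th),np.sin(th); X=np.asarray(X,float); return np.array([x+c*X[0]-s*X[1],y+s*X[0]+c*X[1],X[2]])
E
python3 - <<'E'
from h import *
from scipy.optimize import least_squares
C=cam('top'); S=cam('scene')
cr=lambda p:np.array(p)/3.3+[210,130]
sc=lambda p:np.array(p)/3.3+[220,120]
px=[cr(p) for p in [(187,354),(423,302),(373,76),(135,128)]]
Q=[atz(C,p,79)for p in px]
print(np.round(Q),[np.linalg.norm(Q[i]-Q[i-1]).round() for i in range(4)])
k=atz(C,cr((267,291)),127); l=atz(C,cr((364,361)),118); print('knob',k,'lock',l)
# fit: knob at (-60,20), lid corners centre free in x
def f(v):
    P=v[:3]; w,xf,xb=100,v[3],v[4]
    cs=[(xf,w,79),(xf,-w,79),(xb,-w,79),(xb,w,79)]
    r=[proj(C,case2w(P,c))-p for c,p in zip(cs,px)]
    r.append(proj(C,case2w(P,(-60,20,131)))-cr((267,291)))
    return np.concatenate(r)
o=least_squares(f,[565,280,-.2,-95,95]); print(o.x,o.fun.round(1)); P=o.x[:3]
np.save('P.npy',P)
c,s=np.cos(P[2]),np.sin(P[2])
inv=lambda X:np.array([c*(X[0]-P[0])+s*(X[1]-P[1]),-s*(X[0]-P[0])+c*(X[1]-P[1]),X[2]])
print('lock in case',inv(l))
def pl(Cm,p,y):
    o_,v=ray(Cm,p); a=inv(o_); b=inv(o_+v)-a; return a+b*(y-a[1])/b[1]
for nm,Cm,p in (('top',C,cr((430,187))),('scene',S,sc((348,200)))):
    for y in(-118,-122):
        X=pl(Cm,p,y); d=X-[95,y,78]; print(nm,X.round(1),'r',np.hypot(d[0],d[2]).round(1),'ang',np.arctan2(d[2],-d[0]).round(3))
g=lambda a:np.concatenate([proj(C,case2w(P,(95-136*np.cos(a[0]),-118,78+136*np.sin(a[0]))))-cr((430,187)),proj(S,case2w(P,(95-136*np.cos(a[0]),-118,78+136*np.sin(a[0]))))-sc((348,200))])
o=least_squares(g,[.7]);print(o.x,o.fun)
E
```

```text
[[465. 371.  79.]
 [506. 180.  79.]
 [690. 219.  79.]
 [649. 414.  79.]] [np.float64(189.0), np.float64(196.0), np.float64(188.0), np.float64(199.0)]
knob [515.62877845 302.55088591 127.        ] lock [460.16232251 226.97108939 118.        ]
[ 5.78390639e+02  2.95998140e+02  2.14099771e-01 -9.51714973e+01
  9.34937917e+01] [-0.7  0.3  0.6 -0.2  0.4 -0.3  0.   0.2 -0.2  0. ]
lock in case [-130.19496256  -42.3313143   118.        ]
top [ -16.  -118.   266.1] r 218.4 ang 1.038
top [  -9.4 -122.   147.2] r 125.2 ang 0.585
scene [  -5.  -118.   167.6] r 134.2 ang 0.731
scene [ -10.4 -122.   173.7] r 142.4 ang 0.737
[0.71292842] [-1.52547305 -0.71401353 -0.58942703  0.65127047]
```

```bash
cat >> h.py <<'E'
P=np.load('P.npy')
def Rt(tilt,flip=1):
    # tool x along case +-y, tool z down; tilt>0: body leans to +x case (turns with the lid)
    B=Ro.from_euler('z',P[2])*Ro.from_euler('y',tilt)
    x=np.array([0,1,0])*flip; z=np.array([0,0,-1]); return B*Ro.from_matrix(np.c_[x,np.cross(z,x),z])
def cur():
    s=ctrl.sense(); q=s['ee_rot']; return s,np.array(s['eef_pos']),Ro.from_quat(np.r_[q[1:],q[0]])
def plan(p,R):
    s,p0,R0=cur(); rv=(R0.inv()*R).as_rotvec(degrees=True)
    print('turn',rv.round(2),'| shift after turn',R.inv().apply(p-p0).round(1),'before',R0.inv().apply(p-p0).round(1))
E
python3 - <<'E'
from h import *
s,p,R=cur(); print(R.as_matrix().round(2))
for f in(1,-1): plan(case2w(P,(-131,-42,200)),Rt(0,f))
for L in ((-133,-42,85),(-133,8,85),(-60,20,102)): print(case2w(P,L).round(1))
E
```

```text
[[ 0.35 -0.94  0.  ]
 [-0.94 -0.35  0.  ]
 [-0.   -0.   -1.  ]]
turn [  -0.     -0.   -171.82] | shift after turn [644.  422.4  31.3] before [-577.4 -509.7   31.3]
turn [-0.    0.    8.18] | shift after turn [-644.  -422.4   31.3] before [-577.4 -509.7   31.3]
[457.4 226.7  85. ]
[446.7 275.6  85. ]
[515.5 302.8 102. ]
```

Call:
play_rows --motion '[[[0,0,0],[0,0,4.1]],[[-15,-10,0],[0,0,4.1]],[[-30,-20,0],[0,0,0]],[[-30,-20,0],[0,0,0]],[[-30,-20,0],[0,0,0]],[[-30,-20,0],[0,0,0]],[[-30,-20,0],[0,0,0]],[[-30,-20,0],[0,0,0]],[[-30,-20,0],[0,0,0]],[[-30,-20,0],[0,0,0]],[[-30,-20,0],[0,0,0]],[[-30,-20,0],[0,0,0]],[[-30,-20,0],[0,0,0]],[[-30,-20,0],[0,0,0]],[[-30,-20,0],[0,0,0]],[[-30,-20,0],[0,0,0]],[[-30,-20,0],[0,0,0]],[[-30,-20,0],[0,0,0]],[[-30,-20,0],[0,0,0]],[[-30,-20,0],[0,0,0]]]' --fingers 50

```text
time_s: 2.77
eef_pos: [426.3, 131.4, 231.4]
ee_rot: [-0.0, 0.779, -0.628, 0.0]
force: [1.6, -1.8, 0.2]
grip_width: 0.586
```

Call:
play_rows --motion '[[[-30,-22,0],[0,0,0]],[[-30,-22,0],[0,0,0]],[[-19,-8,0],[0,0,0]],[[0,0,0],[0,0,0]],[[0,0,0],[0,0,0]]]'

```text
time_s: 3.18
eef_pos: [459.9, 218.1, 230.9]
ee_rot: [0.0, 0.779, -0.627, -0.0]
force: [-0.6, -0.2, 0.2]
grip_width: 0.585
```

Run:
```python
from h import *
s=ctrl.sense(); print(s['eef_pos'],s['time_s'],s['joints'])
plan(case2w(P,(-133,-42,200)),Rt(0,-1))
C=cam('wrist'); im=snap('wrist','w1.png')
for k,L in dict(lock_grip=(-133,-42,118),lid_knob=(-60,20,133)).items():
    print(k,'pred',proj(C,case2w(P,L)).round())
    for r in ctrl.spot_in('wrist',k)[:2]: print(r['p'],np.array(r['position'])*[640,400], atz(C,np.array(r['position'])*[640,400],L[2]))
for r in ctrl.spot_in('wrist','mark')[:2]: print(r['p'],np.array(r['position'])*[640,400])
```

```text
[459.90597417 218.12360455 230.93047193] 3.1833 [ 2.12438703e-01  2.78345283e-01  1.54497235e+00 -1.96136819e-04
  1.31900596e+00  1.56774094e+00]
turn [ 0.04 -0.01  0.08] | shift after turn [-8.9  0.7 30.9] before [-8.9  0.6 30.9]
lock_grip pred [305. 203.]
0.93 [305.728 185.   ] [472.86780634 228.95014281 118.        ]
lid_knob pred [221. 115.]
0.83 [259.52  75.92] [548.71316068 278.86794279 133.        ]
0.56 [275.584  81.2  ] [547.56793533 266.70156163 133.        ]
0.97 [445.12  30.6 ]
```

View pics/w1.png

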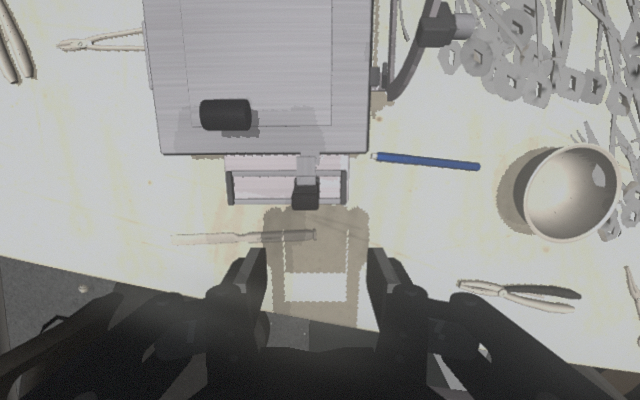

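The wrist view agrees with the prediction: knob at (226,113), grip top at (306,200), clamp at about (440,27). I'll descend over the grip and pinch it.

Call:
play_rows --motion '[[[-9,1,16],[0,0,0]],[[0,0,25],[0,0,0]],[[0,0,25],[0,0,0]],[[0,0,25],[0,0,0]],[[0,0,20],[0,0,0]],[[0,0,20],[0,0,0]],[[0,0,15],[0,0,0]],[[0,0,0],[0,0,0]],[[0,0,0],[0,0,0]]]'

```text
time_s: 4.13
eef_pos: [457.2, 225.5, 85.5]
ee_rot: [0.0, 0.778, -0.628, -0.0]
force: [-0.6, 0.0, 0.9]
grip_width: 0.585
```

Call:
play_rows --motion '[[[0,0,0],[0,0,0]],[[0,0,0],[0,0,0]],[[0,0,0],[0,0,0]],[[0,0,0],[0,0,0]],[[0,0,0],[0,0,0]],[[0,0,0],[0,0,0]]]' --fingers 0 --squeeze 30

```text
time_s: 4.63
eef_pos: [457.9, 226.2, 86.7]
ee_rot: [-0.001, 0.779, -0.628, 0.001]
force: [-1.4, -0.8, 7.2]
grip_width: 0.279
```

Call:
play_rows --motion '[[[-5,0,0],[0,0,0]],[[-8,0,0],[0,0,0]],[[-8,0,0],[0,0,0]],[[-8,0,0],[0,0,0]],[[-8,0,0],[0,0,0]],[[-5,0,0],[0,0,0]],[[-3,0,0],[0,0,0]],[[0,0,0],[0,0,0]],[[0,0,0],[0,0,0]]]'

```text
time_s: 5.38
eef_pos: [448.0, 270.7, 86.6]
ee_rot: [-0.001, 0.779, -0.628, 0.0]
force: [-3.6, 1.3, 6.8]
grip_width: 0.276
```

Call:
play_rows --motion '[[[-2,0,0],[0,0,0]],[[-2,0,0],[0,0,0]],[[-1,0,0],[0,0,0]],[[0,0,0],[0,0,0]],[[0,0,0],[0,0,0]]]'

```text
time_s: 5.8
eef_pos: [447.4, 273.2, 86.6]
ee_rot: [0.001, 0.779, -0.627, 0.002]
force: [-0.5, -13.7, 9.3]
grip_width: 0.276
```

Call:
play_rows --motion '[[[-2,0,0],[0,0,0]],[[-1,0,0],[0,0,0]],[[0,0,0],[0,0,0]],[[0,0,0],[0,0,0]],[[0,0,0],[0,0,0]]]'

```text
time_s: 6.22
eef_pos: [447.3, 273.8, 86.7]
ee_rot: [0.003, 0.779, -0.627, 0.003]
force: [1.9, -28.5, 13.2]
grip_width: 0.272
```

Call:
play_rows --motion '[[[5,0,0],[0,0,0]],[[0,0,0],[0,0,0]],[[0,0,0],[0,0,0]],[[0,0,0],[0,0,0]],[[0,0,0],[0,0,0]],[[0,0,0],[0,0,0]]]' --fingers 58

```text
time_s: 6.72
eef_pos: [446.9, 273.4, 85.3]
ee_rot: [-0.0, 0.779, -0.627, -0.0]
force: [0.7, -0.5, 0.1]
grip_width: 0.679
```

Call:
play_rows --motion '[[[0,0,-20],[0,0,0]],[[0,0,-30],[0,0,0]],[[0,0,-30],[0,0,0]],[[0,0,-30],[0,0,0]],[[0,0,-30],[0,0,0]],[[0,0,-10],[0,0,0]],[[0,0,0],[0,0,0]],[[0,0,0],[0,0,0]]]'

```text
time_s: 7.38
eef_pos: [446.8, 273.1, 234.5]
ee_rot: [0.0, 0.779, -0.628, -0.0]
force: [0.6, -0.3, 0.3]
grip_width: 0.682
```

Run:
```python
from h import *
s,p,R=cur(); print(p)
C=cam('wrist'); im=snap('wrist','w2.png')
for k,L in dict(lock_grip=(-133,8,118),lid_knob=(-60,20,133)).items():
    print(k,'pred',proj(C,case2w(P,L)).round())
for a in (.6,.7,.8): print('mark',a,proj(C,case2w(P,(95-130*np.cos(a),-118,78+130*np.sin(a)))).round())
for k in('mark','lid_knob'):
  for r in ctrl.spot_in('wrist',k)[:2]: print(k,r['p'],np.array(r['position'])*[640,400])
for t in(0,-.3,-.35): plan(case2w(P,(-60,20,121))+Rt(t,-1).apply([0,0,17]),Rt(t,-1))
```

```text
[446.77271113 273.10559776 234.53599161]
lock_grip pred [312. 200.]
lid_knob pred [296. 113.]
mark 0.6 [497.  42.]
mark 0.7 [507.  25.]
mark 0.8 [518.   5.]
mark 0.6 [531.904  31.6  ]
lid_knob 0.88 [320.    76.52]
turn [ 0.17 -0.02 -0.02] | shift after turn [-14.6 -73.8 129.6] before [-14.6 -74.2 129.3]
turn [17.36 -0.02 -0.02] | shift after turn [-14.6 -37.2 146.4] before [-14.6 -79.2 128.6]
turn [ 2.023e+01 -2.000e-02 -2.000e-02] | shift after turn [-14.6 -30.7 148.1] before [-14.6 -80.  128.3]
```

View pics/w2.png

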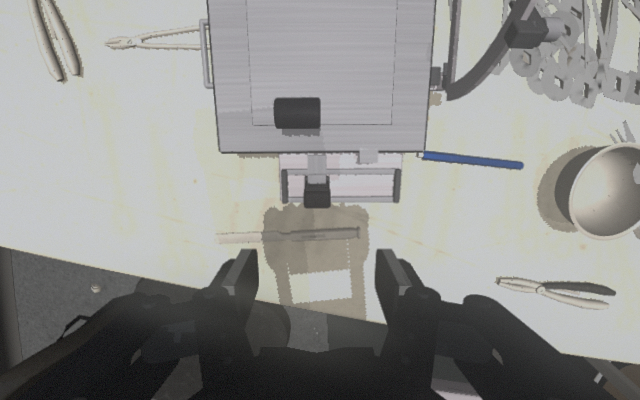

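Lock grip now stands at the ledge's left part, clear of the tab at (368,155). The knob at (297,113) matches the prediction. Next I'll tilt and grasp it.

Call:
play_rows --motion '[[[0,0,0],[5,0,0]],[[-5,-10,0],[5,0,0]],[[-5,-10,0],[5,0,0]],[[-5,-11,0],[5,0,0]],[[0,0,20],[0,0,0]],[[0,0,25],[0,0,0]],[[0,0,25],[0,0,0]],[[0,0,0],[0,0,0]],[[0,0,0],[0,0,0]]]'

```text
time_s: 8.28
eef_pos: [496.4, 298.9, 173.6]
ee_rot: [-0.134, 0.767, -0.618, 0.108]
force: [0.6, -0.0, 0.4]
grip_width: 0.679
```

Run:
```python
from h import *
plan(case2w(P,(-60,20,121))+Rt(-.35,-1).apply([0,0,17]),Rt(-.35,-1)); print(ctrl.sense()['joints'])
```

```text
turn [ 0.26 -0.04 -0.02] | shift after turn [ 0.3 -0.3 73.1] before [ 0.2 -0.7 73.1]
[ 0.36279541  0.32661203  1.68013936 -0.07134124  0.79427845  1.76122085]
```

Call:
play_rows --motion '[[[0,0,20],[0,0,0]],[[0,0,20],[0,0,0]],[[0,0,20],[0,0,0]],[[0,0,13],[0,0,0]],[[0,0,0],[0,0,0]],[[0,0,0],[0,0,0]]]'

```text
time_s: 8.78
eef_pos: [521.5, 304.7, 107.4]
ee_rot: [-0.135, 0.767, -0.618, 0.109]
force: [1.1, -0.3, 0.5]
grip_width: 0.677
```

Call:
play_rows --motion '[[[0,0,0],[0,0,0]],[[0,0,0],[0,0,0]],[[0,0,0],[0,0,0]],[[0,0,0],[0,0,0]],[[0,0,0],[0,0,0]],[[0,0,0],[0,0,0]]]' --fingers 0 --squeeze 50

```text
time_s: 9.28
eef_pos: [521.6, 304.8, 108.3]
ee_rot: [-0.136, 0.767, -0.618, 0.11]
force: [-4.1, -0.8, 5.1]
grip_width: 0.409
```

Run:
```python
from h import *
s,p,R=cur()
# rigid turn about hinge
h=case2w(P,(95,20,78)); Y=Ro.from_euler('z',P[2]).apply([0,1,0])
d=Ro.from_rotvec(Y*np.deg2rad(2))
p1=h+d.apply(p-h)
print('per 2deg: shift',R.inv().apply(p1-p).round(2),'turn',(R.inv()*d*R).as_rotvec(degrees=True).round(2),s['grip_width'],R.inv().apply(p-h))
for r in (.66,.69,.71):print(np.rad2deg(r))
```

```text
per 2deg: shift [-0.   -2.86 -4.46] turn [-2. -0.  0.] 0.40912574886339614 [ -0.7205832  129.08018761 -79.59759025]
37.81521447863433
39.5340878640268
40.680003454288446
```

Call:
play_rows --motion '[[[0,-1.4,-2.2],[-1,0,0]],[[0,-2.8,-4.5],[-2,0,0]],[[0,-2.8,-4.5],[-2,0,0]],[[0,-2.8,-4.5],[-2,0,0]],[[0,-2.8,-4.5],[-2,0,0]],[[0,-2.8,-4.5],[-2,0,0]],[[0,-2.8,-4.5],[-2,0,0]],[[0,-2.8,-4.5],[-2,0,0]],[[0,-2.8,-4.5],[-2,0,0]],[[0,-1.4,-2.2],[-1,0,0]],[[0,0,0],[0,0,0]],[[0,0,0],[0,0,0]]]'

```text
time_s: 10.28
eef_pos: [537.0, 308.3, 151.6]
ee_rot: [-0.014, 0.779, -0.627, 0.011]
force: [-3.9, 0.2, 1.2]
grip_width: 0.409
```

```bash
cat >> h.py <<'E'
def lidang():
    s,p,R=cur(); g=p-R.apply([0,0,17]); h=case2w(P,(95,20,78)); v=Ro.from_euler('z',-P[2]).apply(g-h)
    z=Ro.from_euler('z',-P[2]).apply(R.apply([0,0,-1]))
    print('lid from knob',np.rad2deg(np.arctan2(v[2],-v[0])-np.arctan2(43,155)).round(2),'r',np.hypot(v[0],v[2]).round(1),np.hypot(43,155).round(1),'y',v[1].round(1),'tilt',np.rad2deg(np.arctan2(z[0],z[2])).round(2),'F',s['force'].round(1),s['grip_width'].round(3),s['joints'].round(2))
E
python3 -c "
from h import *
lidang()"
```

```text
Traceback (most recent call last):
  File "h.py", line 35, in lidang
    print('lid from knob',np.rad2deg(np.arctan2(v[2],-v[0])-np.arctan2(43,155)).round(2),'r',np.hypot(v[0],v[2]).round(1),np.hypot(43,155).round(1),'y',v[1].round(1),'tilt',np.rad2deg(np.arctan2(z[0],z[2])).round(2),'F',s['force'].round(1),s['grip_width'].round(3),s['joints'].round(2))
                                                                                                                                                                                                                                                ^^^^^^^^^^^^^^^^^^^^^
AttributeError: 'float' object has no attribute 'round'
```

Call:
play_rows --motion '[[[0,-1.4,-2.2],[-1,0,0]],[[0,-2.8,-4.5],[-2,0,0]],[[0,-2.8,-4.5],[-2,0,0]],[[0,-2.8,-4.5],[-2,0,0]],[[0,-2.8,-4.5],[-2,0,0]],[[0,-2.8,-4.5],[-2,0,0]],[[0,-2.8,-4.5],[-2,0,0]],[[0,-2.8,-4.5],[-2,0,0]],[[0,-2.8,-4.5],[-2,0,0]],[[0,-1.4,-2.2],[-1,0,0]],[[0,0,0],[0,0,0]],[[0,0,0],[0,0,0]],[[0,0,0],[0,0,0]]]'

```text
time_s: 11.37
eef_pos: [565.3, 314.6, 189.0]
ee_rot: [0.108, 0.771, -0.621, -0.087]
force: [-4.5, 2.3, 4.4]
grip_width: 0.408
```

```bash
sed -i "s/s\['grip_width'\].round(3)/s['grip_width']/" h.py
python3 - <<'E'
from h import *
lidang()
out=[]
for n in('scene','top'):
    C=cam(n); im=snap(n,n+'3.png')
    for k in('mark','lid_pointer'):
        for r in ctrl.spot_in(n,k)[:2]: print(n,k,r['p'],(np.array(r['position'])*[640,400]).round(1))
    for a in(.6,.7,.8): print(a,[proj(C,case2w(P,(95-130*np.cos(a),y,78+130*np.sin(a)))).round(1) for y in(-112,-118)])
    c=proj(C,case2w(P,(0,-110,160))).astype(int); x,y=c-[50,40]
    y=max(y,0); out.append(cv2.resize(cv2.imread('pics/'+n+'3.png')[y:y+80,x:x+100],(780,624)[::1] if 0 else (400,320),interpolation=cv2.INTER_CUBIC)); print(n,'crop origin',x,y)
cv2.imwrite('pics/c3.png',np.hstack(out))
E
```

```text
lid from knob 36.6 r 161.4 160.9 y 0.9 tilt 15.95 F [-4.5  2.3  4.4] 0.40807125183154097 [0.32 0.79 0.87 0.03 1.76 1.67]
scene mark 0.42 [324.8 180.4]
scene mark 0.28 [296.  169.1]
scene lid_pointer 0.89 [296.9 164.2]
0.6 [array([322.3, 184.9]), array([323.9, 185.8])]
0.7 [array([324. , 181.1]), array([325.5, 181.9])]
0.8 [array([325.8, 177.3]), array([327.4, 178.1])]
scene crop origin 274 140
top mark 0.42 [338.4 185.6]
top mark 0.3 [270.1 282.9]
top lid_pointer 0.83 [315.  181.5]
0.6 [array([336.7, 188.6]), array([339.1, 188. ])]
0.7 [array([336.1, 185.3]), array([338.4, 184.7])]
0.8 [array([335.4, 181.6]), array([337.7, 181. ])]
top crop origin 284 143
```

View pics/c3.png

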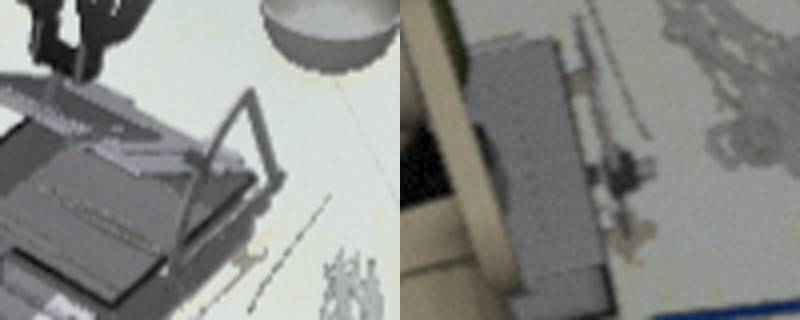

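Run:
```python
from h import *
C=cam('wrist'); im=snap('wrist','w3.png')
for k in('mark','lid_pointer'):
    for r in ctrl.spot_in('wrist',k)[:2]: print(k,r['p'],(np.array(r['position'])*[640,400]).round(1))
for a in(.6,.7,.8): print(a,[proj(C,case2w(P,(95-r*np.cos(a),y,78+r*np.sin(a)))).round(1) for r,y in((130,-112),(130,-118),(136,-118))])
```

```text
mark 0.92 [570.2 251.6]
lid_pointer 0.7 [344.7 160.7]
0.6 [array([524.9, 223.7]), array([533.9, 223.7]), array([534.1, 233.2])]
0.7 [array([539.4, 223. ]), array([548.9, 222.9]), array([549.9, 233.1])]
0.8 [array([555.6, 219.8]), array([565.7, 219.7]), array([567.7, 230.5])]
```

View pics/w3.png

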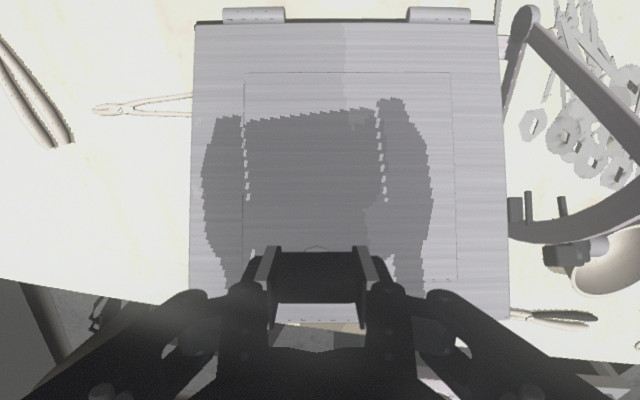

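Run:
```python
import cv2,numpy as np
a=cv2.imread('pics/w3.png')[150:300,490:640];b=cv2.imread('pics/w2.png')[0:110,430:600]
c=cv2.imread('pics/scene3.png')[150:210,285:360]
f=lambda i,w,h:cv2.resize(i,(w,h),interpolation=cv2.INTER_CUBIC)
t=np.hstack([f(a,400,400),f(c,400,320)[:0] if 0 else cv2.copyMakeBorder(f(c,400,320),0,80,0,0,0)])
cv2.imwrite('pics/c4.png',t)
```

```text
(no output)
```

View pics/c4.png

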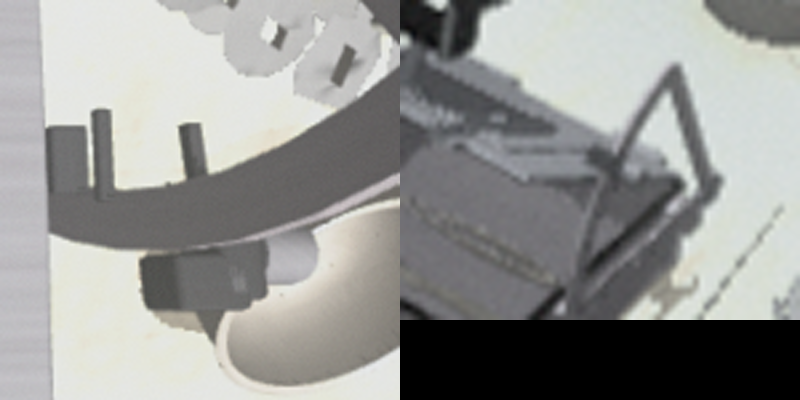

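Run:
```python
from h import *
from scipy.optimize import least_squares
q0=[0,.7788,-.6273,0]
W1=cam('wrist',dict(eef_pos=[459.9,218.1,230.9],ee_rot=np.array(q0)));W2=cam('wrist',dict(eef_pos=[446.8,273.1,234.5],ee_rot=np.array(q0)))
W3=cam('wrist'); T=cam('top');S=cam('scene')
obs=[(W1,(437,27)),(W2,(526,33)),(W3,(567,254)),(T,(340.3,186.7)),(S,(325.8,180))]
pt=lambda a,r,y:case2w(P,(95-r*np.cos(a),y,78+r*np.sin(a)))
for use in ([0,1,2,3,4],[0,1,2],[1,2],[0,1],[3,4]):
    f=lambda v:np.concatenate([proj(obs[i][0],pt(v[0],130+v[1],-118+v[2]))-obs[i][1] for i in use]+[[v[1]/10,v[2]/10]])
    o=least_squares(f,[.7,6,0]); print(use,o.x.round(3),o.fun.round(1))
for nm,px,y in(('pointer',(528,222),-112),('index',(562,219),-118)):
    f=lambda v:proj(W3,pt(v[0],v[1],y))-px
    print(nm,least_squares(f,[.7,130]).x)
lidang()
```

```text
[0, 1, 2, 3, 4] [ 0.761 18.042 -2.375] [-1.1  1.8  1.  -1.3  0.4 -0.8 -0.1  0.4 -1.1 -0.9  1.8 -0.2]
[0, 1, 2] [ 0.762 18.217 -2.19 ] [-1.3  1.8  1.  -1.4  0.4 -0.5  1.8 -0.2]
[1, 2] [ 0.757 18.369 -2.249] [ 0.5 -0.1 -0.5 -0.1  1.8 -0.2]
[0, 1] [ 0.741 13.25  -4.991] [ 0.1  1.5 -0.2 -1.7  1.3 -0.5]
[3, 4] [ 0.741 11.643 -3.19 ] [-0.1 -0.6 -0.4  0.4  1.2 -0.3]
pointer [  0.62293884 128.92972531]
index [  0.78044926 129.11292381]
lid from knob 36.59 r 161.4 160.9 y 0.9 tilt 15.96 F [-4.5  2.9  5.2] 0.4150346020701596 [0.32 0.79 0.87 0.03 1.76 1.67]
```

The two thin pins are the lid pointer (528,222) and the clamp index (562,219). Both come out at radius about 129 mm, as they should. Their angles are 0.62 and 0.77 rad, so I'll raise the lid another 8 degrees.

Call:
play_rows --motion '[[[0,-1.4,-2.2],[-1,0,0]],[[0,-2.8,-4.5],[-2,0,0]],[[0,-2.8,-4.5],[-2,0,0]],[[0,-2.8,-4.5],[-2,0,0]],[[0,-1.4,-2.2],[-1,0,0]],[[0,0,0],[0,0,0]],[[0,0,0],[0,0,0]],[[0,0,0],[0,0,0]],[[0,0,0],[0,0,0]]]'

```text
time_s: 12.57
eef_pos: [581.4, 318.2, 202.5]
ee_rot: [0.161, 0.762, -0.614, -0.13]
force: [-3.9, 3.0, 6.0]
grip_width: 0.41
```

Run:
```python
from h import *
lidang(); C=cam('wrist'); im=snap('wrist','w5.png')
print(ctrl.spot_in('wrist','mark')[:1])
for a in(.7,.75,.8): print(a,[proj(C,case2w(P,(95-r*np.cos(a),y,78+r*np.sin(a)))).round(1) for r,y in((129,-112),(129,-118),(148,-120))])
cv2.imwrite('pics/c5.png',cv2.resize(im[130:290,480:640,::-1],(600,600),interpolation=cv2.INTER_CUBIC))
snap('scene','scene5.png')
```

```text
lid from knob 44.63 r 161.5 160.9 y 1.1 tilt 23.94 F [-3.9  3.   6. ] 0.41010713471107324 [0.31 0.94 0.59 0.04 2.03 1.68]
[{'position': [0.8492, 0.63], 'p': 0.81}]
0.7 [array([519.7, 221.9]), array([528.5, 221.9]), array([531.2, 251. ])]
0.75 [array([526.3, 222.2]), array([535.4, 222.1]), array([539.2, 252.4])]
0.8 [array([533.3, 221.9]), array([542.6, 221.9]), array([547.7, 253.3])]
```

View pics/c5.png

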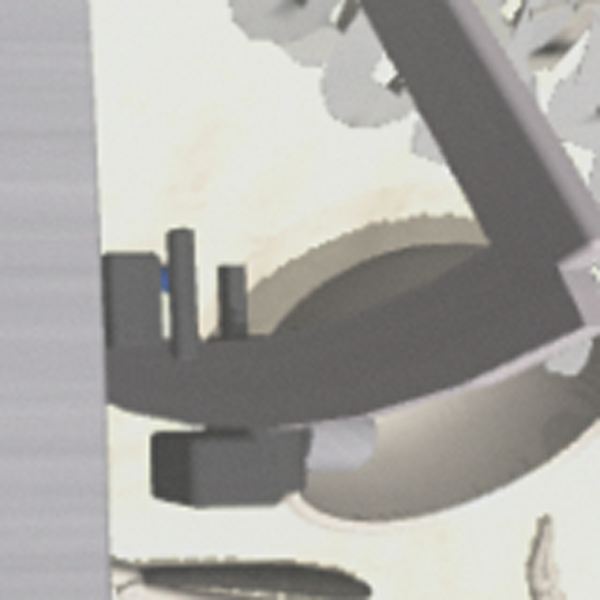

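Pointer pin (528) and index pin (542) are now about 0.02 rad from level, well inside tolerance. I'll make one small correction and then hold still.

Call:
play_rows --motion '[[[0,-0.6,-0.9],[-0.4,0,0]],[[0,-0.6,-0.9],[-0.4,0,0]],[[0,0,0],[0,0,0]],[[0,0,0],[0,0,0]],[[0,0,0],[0,0,0]],[[0,0,0],[0,0,0]],[[0,0,0],[0,0,0]],[[0,0,0],[0,0,0]],[[0,0,0],[0,0,0]],[[0,0,0],[0,0,0]],[[0,0,0],[0,0,0]],[[0,0,0],[0,0,0]]]'

```text
time_s: 13.72
eef_pos: [583.2, 318.6, 203.7]
ee_rot: [0.167, 0.761, -0.613, -0.135]
force: [-5.4, 2.9, 6.2]
grip_width: 0.409
```

Run:
```python
from h import *
lidang(); C=cam('wrist'); im=snap('wrist','w6.png'); top=snap('top','top6.png')
for a in(.75,.8): print(a,[proj(C,case2w(P,(95-r*np.cos(a),y,78+r*np.sin(a)))).round(1) for r,y in((129,-112),(129,-118),(148,-120))])
T=cam('top'); print([proj(T,case2w(P,(-133,y,110))).round() for y in(-42,8)],[(np.array(r['position'])*[640,400]).round() for r in ctrl.spot_in('top','lock_grip')[:1]])
a=cv2.resize(im[130:290,480:640,::-1],(400,400),interpolation=cv2.INTER_CUBIC)
b=cv2.resize(top[160:260,250:350,::-1],(400,400),interpolation=cv2.INTER_CUBIC)
cv2.imwrite('pics/c6.png',np.hstack([a,b])); print(np.abs(ctrl.sense()['dq']).max())
```

```text
lid from knob 45.45 r 161.5 160.9 y 1.1 tilt 24.75 F [-5.4  2.9  6.2] 0.40879166899577596 [0.31 0.96 0.56 0.05 2.06 1.68]
0.75 [array([524.4, 222.2]), array([533.4, 222.1]), array([536.8, 252.1])]
0.8 [array([531.3, 222. ]), array([540.5, 222. ]), array([545.2, 253.1])]
[array([320., 240.]), array([302., 244.])] []
0.0013167572099847269
```

View pics/c6.png

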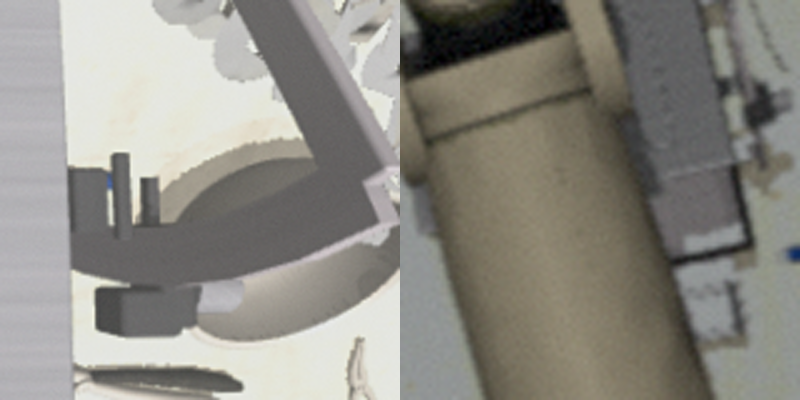

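```bash
python3 -c "
from rig import ctrl
print(ctrl.finish_job())"
```

```text
the job is handed in; nothing more can be done
None
```

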